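# Gauge the perch-stand sockets and set the short one aside

### The job

One of these two perch-stand blocks has its post socket drilled to the full 40 mm, the other came out short at 28 mm, and from outside they look alike. Find out with the depth gauge, lowering its rod gently until it bottoms and bedding it there with a light push of about 10 N, and leave the gauge standing flat on the full-depth block with the rod on the bottom of the socket so that I can read it off. Set the short block upright in the red rework tray, drop nothing, and leave the other things on the bench alone.

Things in the scene. Friction and masses are not known exactly. Their poses are not given: they have to be found in the camera images.
- gauge: steel depth gauge, standing upright on the bench (0.19 kg with its rod). A bridge (flat foot bar) 76 mm long (its y) x 22 mm (its x) x 14 mm high, on it a sleeve 18 mm in diameter whose top is 36 mm above the underside, with a small drag screw at its side; a rod 7 mm in diameter slides straight up and down through the middle. Origin: centre of the bridge's underside, on the rod's axis; z up along the rod.
- rod (a joint): travel of the gauge's rod, in m: how far its tip stands below the bridge's underside (0: level with it; from -0.004 to 0.052). So with the bridge seated on a block and the rod on the bottom it is the depth of the socket. A drag of about 3 N holds the rod wherever it is left: lifted by its knob the whole gauge comes along with the rod unmoved, and once the bridge is stopped by a surface the rod slides down through it. At the start it is drawn up to between -0.004 and -0.001.
- knob (a point): middle of the black knob at the top of the gauge's rod: a knob 16 mm in diameter and 26 mm tall (13 mm above and below this point), to be gripped from above. It moves with the rod: 113 mm above the bridge's underside at travel 0, 73 mm above it at travel 0.040.
- base_a: A beech foot block of a table-top perch stand, 56 x 56 mm and 60 mm high, about 0.35 kg, standing loose on the green mat, with a dark steel foot and a dark line round it. A round blind socket of 14 mm bore goes straight down from the middle of its top. One of the two blocks has its socket drilled to the full 40 mm, the other only to 28 mm; they look alike and which is which changes from time to time. Origin: centre of the underside, z up, x and y square to its sides.
- base_b: The other beech foot block of a table-top perch stand, 56 x 56 mm and 60 mm high, about 0.35 kg, standing loose on the green mat, with a dark steel foot and a dark line round it. A round blind socket of 14 mm bore goes straight down from the middle of its top. One of the two blocks has its socket drilled to the full 40 mm, the other only to 28 mm; they look alike and which is which changes from time to time. Origin: centre of the underside, z up, x and y square to its sides.
- mouth_a (a point): centre of the socket's mouth in the top face of base_a, 60 mm above the block's underside.
- mouth_b (a point): centre of the socket's mouth in the top face of base_b, 60 mm above the block's underside.
- tray: red rework tray, fixed, open on top, 160 mm (its x) x 130 mm (its y) outside, 32 mm high, walls and floor 5 mm thick. Origin: centre of the underside; its floor is 5 mm above it.
- mat: green bench mat, fixed, 260 mm (its x) x 360 mm (its y), 4 mm thick, under the two blocks. Origin: centre of the underside, at the height of the bench top (height 0).
- perch_white: bystander: white plastic perch, 150 mm long, 26 mm square ends, lying; origin under its middle, x along it.
- perch_wood: bystander: brown wooden perch, 170 mm long, 26 mm square ends, lying; origin under its middle, x along it.
- seed_box: bystander: brown wooden seed box with a brass knob, 94 x 74 x 62 mm; origin under its middle.
- dial: bystander: black round hygrometer, 48 mm in diameter, 16 mm high, lying face up; origin under its middle.
- screwdriver: bystander: screwdriver lying on the bench; x along it towards the tip.
- drinker: bystander: clear upright drinker bottle with a red cap, 44 mm in diameter, 110 mm high; origin under its middle.
- cup: bystander: white feed cup, 64 mm in diameter, 35 mm high; origin under its middle.
Mind the look-alikes: they are no part of the job. Several things have the shape of the tray; the one meant has the colours described above. Leave any green look-alike of the gauge alone.

How it is judged:
By the outcome, as a careful person would: the job done as asked, in the order asked, and still so for the second after the job is handed in, with the robot touching nothing.
It also fails if it takes over 72 s, if anything falls off the work surface, if the arm or the gripper's body presses on something with over 40 N, if the wrist force passes 120 N, or if a joint passes its speed limit or range.

### The arm

A 7-joint arm with a two-finger parallel gripper is mounted at the origin on the work surface. World frame = base frame: x ahead of the robot, y to its left, z up, the work surface at z = 0. Lengths are in mm, angles in degrees, forces in N, time in s.
With the tool pointing down it reaches from about 425 to 875 mm from the base axis. Payload 4.7 kg.
Tool frame: the origin (TCP) lies on the centre line of the jaws, within the pads' length; the fingertips stand 11 mm ahead of it and the grasp point (between the pads) lies 8 mm behind it; z points along the fingers, y is the direction in which the jaws open and shut (so a half turn about z gives the same grasp; the last joint's range is limited). The gripper opens to 85 mm and grips with 20 to 120 N. Pads are 22 mm wide; open, the fingers measure 114 mm over their backs; the gripper's body (76 mm by 85 mm) begins 54 mm behind the grasp point. The pads swing forward as they close: fully open they stand 13 mm farther back than shut.
Start: joints at [-74.88, 18.392, -4.016, 83.108, 1.295, 78.541, -3.26], TCP at [160.712, 629.837, 242.349] pointing down, gripper open.
Joint ranges: [-163.93, 163.93], [-17.29, 119.83], [-79.2, 71.16], [3.27, 140.29], [-89.18, 269.18], [5.43, 117.66], [-154.24, 154.24]. Speed limits (degrees/s): [147.25, 147.25, 180, 180, 180, 180, 180].

### API

Orientations are given as [roll, pitch, yaw] about the fixed x, y, z axes, in that order (R = Rz(yaw) Ry(pitch) Rx(roll)).
In Python, from cell import state, camera, sign_off gives the robot as it stands.
- The arm moves only by the tool servo_tool, never from a script. Its argument "commands" is text: rows parted by semicolons, each of 6 numbers parted by spaces: the shift along the world's x, y, z each as a share of 12 cm, from -1 to 1, then the turn, a rotation vector about the world's x, y, z each as a share of 45 degrees, from -1 to 1. A call has 1 to 12 rows; each row is the pose to reach, as a shift and turn from the pose measured when the call began; what a row does not reach only later rows make up. A row lasts 1/8 s, in which the tool goes at most 62.5 mm and 10.7 degrees, less where a joint would pass 70% of its speed; a pose out of reach is approached as far as the arm can. A call with a number of a shift or a turn outside -1 to 1 is refused whole. A call with a gripper value outside its range is refused whole. "fingers" is the gripper command: -1 is shut, 1 is fully open, values between are in proportion, set as the call begins (left out, the last holds). The fingers move at their own pace and stop on an object; "grip_force" is the grip in N (left out, the last holds). Time passes only in rows, so rows that repeat a pose let the fingers close. It gives the time, the measured TCP pose, the force and the opening at its end, in the units of the state.
- state(): the state, without advancing time (a new reading comes with each control period).
- camera(name): name is "scene" or "top" or "wrist"; returns a dict with "frame" (400x640x3 uint8, red, green, blue), "fx", "fy", "cx", "cy" (pixels), "D" ([k1, k2, p1, p2, k3] as OpenCV has them; the pictures are not rectified), "R" (3x3) and "t" (3): a world point X has camera coordinates R X + t. Camera axes: x right, y down, z forward; pixel columns grow to the right and rows downward; lengths in mm; the calibration is good to about 2 mm. A picture is of the moment at which its call begins. There is no depth.
- sign_off(): hands the job in, once; it reports no verdict.
The state is a dict: "time": time; "q": joint angles; "dq": joint speeds; "tau": joint torques, N m; "position": TCP position; "ee_rot": TCP orientation; "contact_force": force on the tool from outside, world axes, zero at the start; "moment": the same for the moment, N m; "gripper_width": opening from 0.0 (shut) to 1.0 (fully open).
Only numpy, scipy, OpenCV 4.12 (cv2) and the standard library are available. Lean on these libraries where they do the work, as an engineer would, in place of code of your own. Each camera call takes 0.05 s, during which the arm holds its last target.

## Working session

There is one attempt and no reset: what is moved stays moved. The work goes in short steps, Python scripts to look and compute and a tool call to move; the robot and the scene stay as the last step left them, time stands still between calls to the robot, and variables do not carry over. Pictures are saved under pics/ and viewed, and the job is handed in when it is done.

Besides the shell and the picture viewer there is one more tool, called after "Emit:" as name(argument=value, ...) on one line, values as JSON. servo_tool: Moves the arm, as the interface text tells. Shift numbers are shares of 12 cm and turn numbers shares of 45 degrees, none past 1 either way. Its arguments: {"type":"object","properties":{"commands":{"type":"string"},"fingers":{"type":"number"},"grip_force":{"type":"number"}},"required":["commands"]}

```bash
mkdir -p pics; ls; cat > h.py <<'E'
import numpy as np, cv2
from cell import state, camera
def snap(name, fn):
    c=camera(name)
    for k in("R","t","D"): c[k]=np.array(c[k],float)
    c["K"]=np.array([[c["fx"],0,c["cx"]],[0,c["fy"],c["cy"]],[0,0,1]])
    cv2.imwrite("pics/"+fn+".png",c["frame"][:,:,::-1])
    np.save("pics/"+fn+".npy",c,allow_pickle=True)
    return c
def load(fn): return np.load("pics/"+fn+".npy",allow_pickle=True).item()
def ray(c,px):
    p=cv2.undistortPoints(np.array([[px]],float),c["K"],c["D"])[0,0]
    d=c["R"].T@np.array([p[0],p[1],1]); o=-c["R"].T@c["t"]
    return o,d/np.linalg.norm(d)
def onz(c,px,z):
    o,d=ray(c,px); return o+d*(z-o[2])/d[2]
def tri(obs):
    A=np.zeros((3,3));b=np.zeros(3)
    for c,px in obs:
        o,d=ray(c,px);P=np.eye(3)-np.outer(d,d);A+=P;b+=P@o
    X=np.linalg.solve(A,b)
    return X,[np.linalg.norm((np.eye(3)-np.outer(d,d))@(X-o)) for o,d in[ray(c,p) for c,p in obs]]
def proj(c,X):
    return cv2.projectPoints(np.array([X],float),cv2.Rodrigues(c["R"])[0],c["t"],c["K"],c["D"])[0][0,0]
E
python3 - <<'E'
from h import *
for n in("scene","top","wrist"):
    c=snap(n,n+"0"); print(n,c["fx"],-c["R"].T@c["t"])
s=state(); print({k:np.round(v,2) for k,v in s.items()})
E
```

```text
pics
scene 378.66293992658825 [1064.75319784  361.44240001  870.88292879]
top 377.63653561730837 [ 241.70767095  -83.12662325 1261.68663839]
wrist 309.22091795373444 [ 84.39043435 648.03568663 372.97713726]
{'time': np.float64(0.15), 'q': array([-74.88,  18.43,  -4.02,  83.16,   1.29,  78.54,  -3.26]), 'dq': array([ 0.07, -0.02,  0.04, -0.24,  0.02,  0.01,  0.03]), 'tau': array([-0.000e+00, -4.941e+01, -3.800e-01, -3.147e+01,  1.000e-02,
        1.000e-02,  0.000e+00]), 'position': array([160.63, 629.43, 241.47]), 'ee_rot': array([-1.7992e+02,  1.0000e-02,  1.6569e+02]), 'contact_force': array([ 0.46, -0.19, -0.5 ]), 'moment': array([ 0.05,  0.02, -0.  ]), 'gripper_width': np.float64(1.0)}
```

View pics/scene0.png

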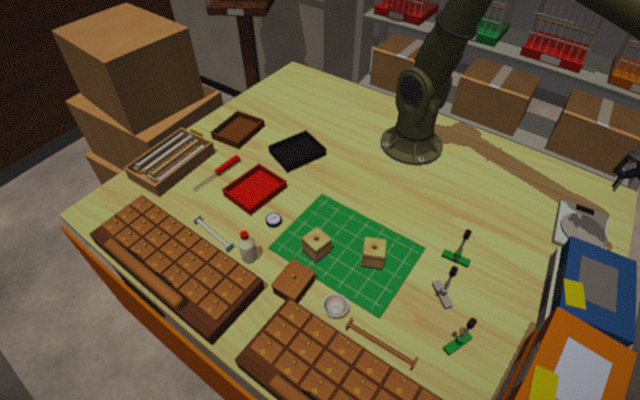

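View pics/top0.png

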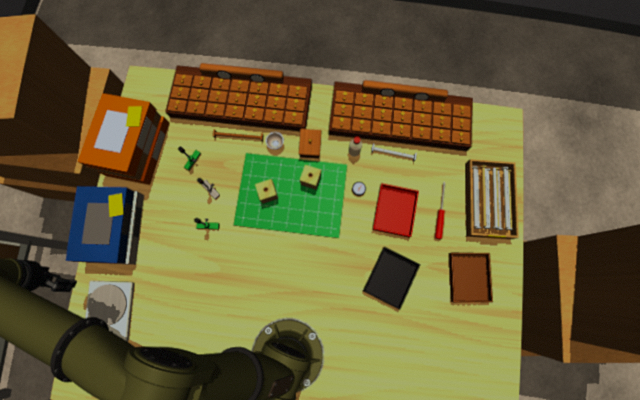

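View pics/wrist0.png

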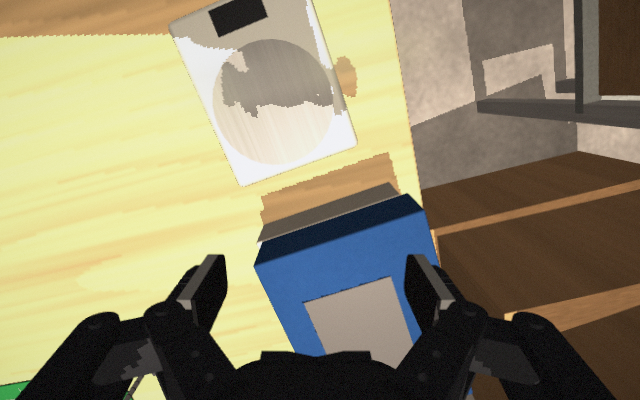

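The top view has +x up and +y left. The steel gauge is near (208,188) between two green look-alikes. The blocks are at (265,192) and (311,176), and the red tray is at (396,211). I'll zoom in on these.

```bash
python3 - <<'E'
from h import *
t=load("top0");s=load("scene0")
a=cv2.resize(t["frame"][130:250,170:330,::-1],None,fx=5,fy=5,interpolation=cv2.INTER_CUBIC)
cv2.imwrite("pics/z1.png",a)
a=cv2.resize(s["frame"][210:360,290:490,::-1],None,fx=4,fy=4,interpolation=cv2.INTER_CUBIC)
cv2.imwrite("pics/z2.png",a)
for n,p,z in(("gauge",(211,192),0),("bl1",(265,190),64),("bl2",(311,175),64),("tray",(396,211),20),("mat",(291,195),4)): print(n,onz(t,p,z))
E
```

```text
gauge [496.01910585 334.28205221   0.        ]
bl1 [510.99861311 137.77400201  64.        ]
bl2 [579.48387845  -5.04460874  64.        ]
tray [ 501.86045587 -301.0418559    20.        ]
mat [517.74761641  57.75482324   4.        ]
```

View pics/z1.png

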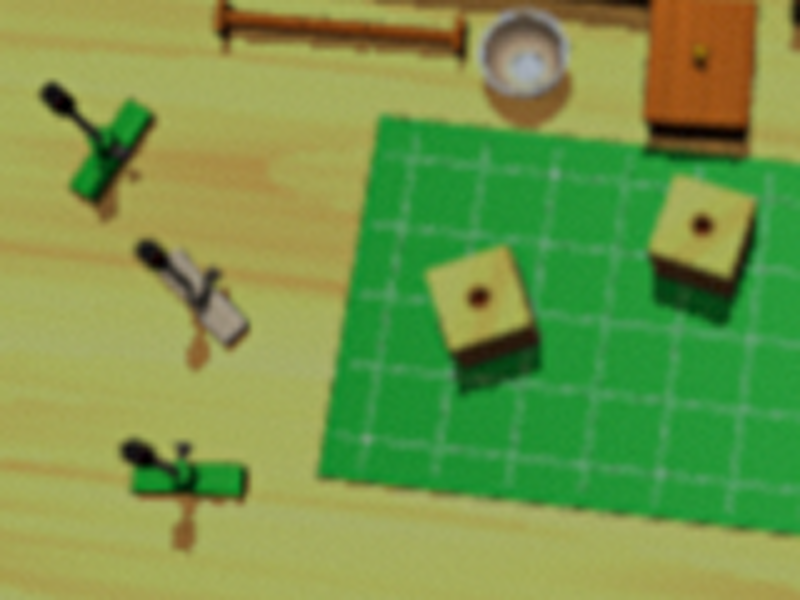

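View pics/z2.png

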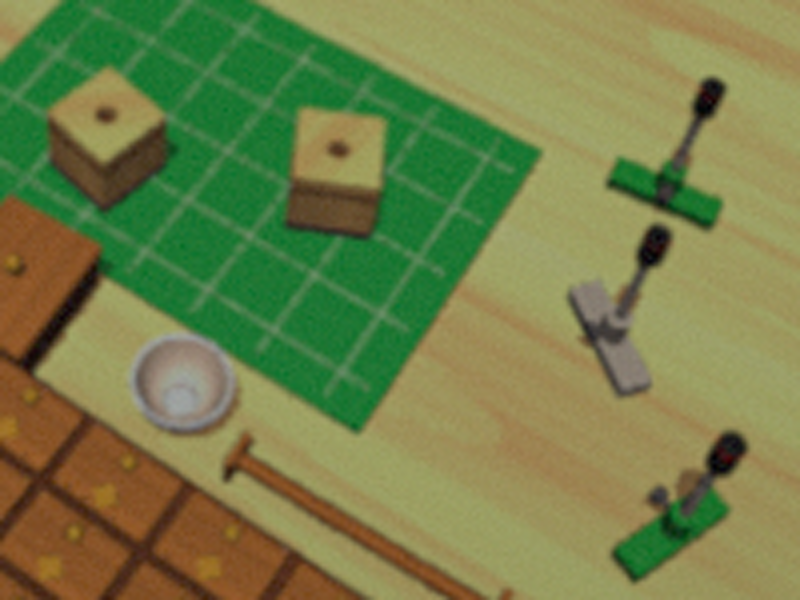

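```bash
python3 - <<'E'
from h import *
from scipy.spatial.transform import Rotation as Ro
w=load("wrist0"); s=state()
Rt=Ro.from_euler('xyz',s["ee_rot"],degrees=True).as_matrix()
print("cam in tool",Rt.T@(-w["R"].T@w["t"]-s["position"]), "axes in tool\n",(Rt.T@w["R"].T).round(3))
for z in(0,64,120): print(z,Rt.T@(onz(w,(320,200),z)-s["position"]), Rt.T@(onz(w,(320,330),z)-s["position"]))
t=load("top0");sc=load("scene0")
# two-view rough: from zooms
def a(x,y):return (x/5+170-.4,y/5+130-.4)
def b(x,y):return (x/4+290-.4,y/4+210-.4)
for n,p,q in(("knobtop-ish",(152,253),(654,246)),("bl1",(479,297),(339,149)),("bl2",(702,224),(106,114)),
  ("green1",(57,99),(727,455)),("green2",(137,453),(709,97)),("gnear",(178,252),(588,286)),("gfar",(238,340),(637,388))):
    X,r=tri([(t,a(*p)),(sc,b(*q))]); print(n,X.round(1),np.round(r,1))
E
```

```text
cam in tool [  78.46503239   -1.01055811 -131.50899405] axes in tool
 [[ 0.    -0.952 -0.307]
 [ 1.     0.    -0.001]
 [ 0.001 -0.307  0.952]]
0 [-45.58661963   4.72863806 241.47099909] [-248.48695573    5.73908047  241.48729707]
64 [-24.30031294   3.74383626 177.47050904] [-192.38451633    4.58089455  177.48401041]
120 [ -5.6747946    2.88213469 121.47008025] [-143.29488186    3.56748187  121.48113459]
knobtop-ish [505.1 337.2 119.8] [0.6 0.6]
bl1 [514.1 137.5  64.5] [0.7 0.7]
bl2 [580.4  -1.4  66. ] [0.3 0.3]
green1 [600.6 421.2 114.5] [0.6 0.6]
green2 [379.  323.  116.9] [0.4 0.4]
gnear [520.3 323.8  82. ] [10.1 10.1]
gfar [486.2 349.5 -68.6] [19.3 19.3]
```

Emit:
servo_tool(commands="0.5 -0.4 0.1 0 0 -0.23; 1 -0.8 0.2 0 0 -0.46; 1 -0.8 0.2 0 0 -0.6", fingers=1)

```text
time: 0.52
position: [284.7, 530.6, 266.0]
ee_rot: [-180.0, 0.1, 138.1]
contact_force: [-1.2, 0.6, 0.3]
gripper_width: 0.998
```

Emit:
servo_tool(commands="0.5 -0.5 0.1 0 0 -0.23; 1 -1 0.2 0 0 -0.35; 1 -1 0.2 0 0 -0.35")

```text
time: 0.9
position: [406.5, 408.2, 290.3]
ee_rot: [-180.0, 0.1, 122.2]
contact_force: [0.5, 0.2, 0.3]
gripper_width: 0.998
```

Emit:
servo_tool(commands="0.45 -0.3 0 0 0 0; 0.82 -0.6 0 0 0 0; 0.82 -0.6 0 0 0 0; 0.82 -0.6 0 0 0 0")

```text
time: 1.4
position: [504.5, 336.5, 289.8]
ee_rot: [-179.9, 0.1, 122.2]
contact_force: [-0.7, 0.7, -0.1]
gripper_width: 0.996
```

```bash
python3 - <<'E'
from h import *
w=snap("wrist","w1"); snap("top","t1"); snap("scene","s1"); s=state(); print(s["position"],s["ee_rot"],s["time"])
for X in [(505,337,113),(505,337,0),(600,421,113),(379,323,113)]: print(proj(w,X))
E
```

```text
[503.53461313 337.88977857 290.07479098] [-1.79950634e+02  8.74069764e-02  1.22434555e+02] 1.55
[316.86496034 176.62771107]
[316.58977011 156.47232899]
[440.71349117 157.20766325]
[200.24998662 121.63848185]
```

View pics/w1.png

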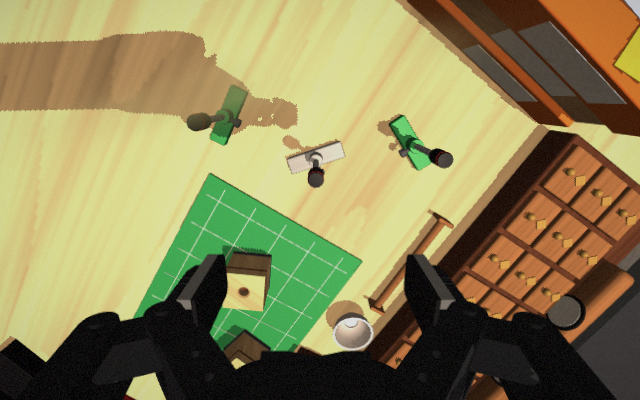

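```bash
cat >> h.py <<'E'
def blob(mask,near,r=60,minA=4):
    n,l,st,ce=cv2.connectedComponentsWithStats(mask.astype(np.uint8))
    best=None
    for i in range(1,n):
        d=np.hypot(*(ce[i]-near))
        if st[i,4]>=minA and d<r and (best is None or st[i,4]>best[1]): best=(i,st[i,4])
    return l==best[0], ce[best[0]], best[1]
E
python3 - <<'E'
from h import *
w=load("w1")
f=w["frame"].astype(int)
z=cv2.resize(w["frame"][120:210,260:370,::-1],None,fx=6,fy=6,interpolation=cv2.INTER_CUBIC); cv2.imwrite("pics/z3.png",z)
dark=f.max(2)<70
k,c,A=blob(dark,(316,177),20); ys,xs=np.where(k); print("knob w",c,A,xs.min(),xs.max(),ys.min(),ys.max())
hsv=cv2.cvtColor(w["frame"],cv2.COLOR_RGB2HSV).astype(int)
br=(hsv[...,1]<45)&(hsv[...,2]>110)
br[:, :280]=0; br[:,350:]=0
b,c2,A2=blob(br,(316,157),25); print("bridge",c2,A2,cv2.minAreaRect(np.argwhere(b)[:,::-1].astype(np.float32)))
for n,p in(("t1",(203,181)),("s1",(453,272))):
    d=load(n); print(n,d["frame"].shape, proj(d,(505,337,112)))
    dk=d["frame"].astype(int).max(2)<70
    q=proj(d,(505,337,112)); k,cc,A=blob(dk,q,8); print(cc,A)
E
```

```text
knob w [314.27941176 174.96078431] 204 308 323 160 186
bridge [317.73460411 156.78445748] 682 ((315.8499755859375, 158.0500030517578), (17.076295852661133, 54.707401275634766), 71.56504821777344)
t1 (400, 640, 3) [200.61637798 180.93011781]
[200.92307692 181.46153846] 26
s1 (400, 640, 3) [451.890853   272.79547585]
[453.         271.24137931] 58
```

View pics/z3.png

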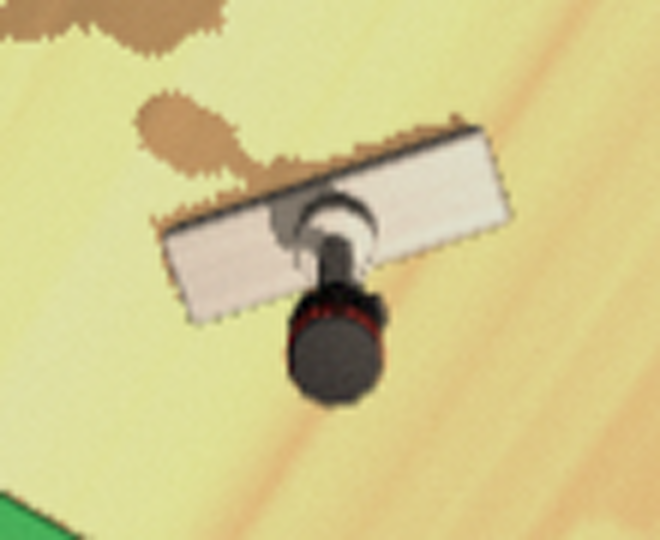

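View pics/t1.png

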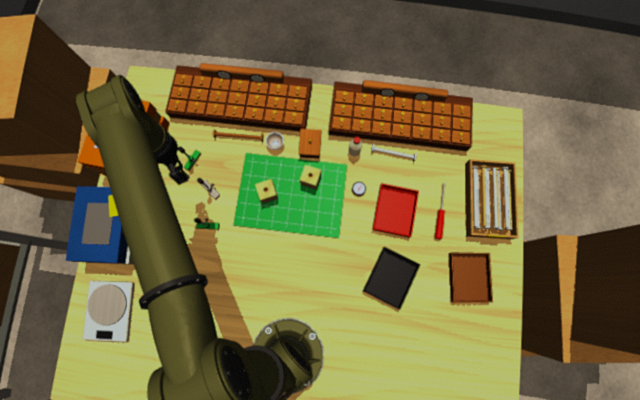

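```bash
python3 - <<'E'
from h import *
w=load("w1")
o=lambda x,y,X=260,Y=120,k=6:(x/k+X-.42,y/k+Y-.42)
cs=[(165,237),(480,130),(510,215),(195,322)]
P=np.array([onz(w,o(*c),14) for c in cs]); print(P.round(1),"cen",P.mean(0).round(1))
print([np.linalg.norm(P[i]-P[(i+1)%4]).round(1) for i in range(4)], np.degrees(np.arctan2(*(P[1]-P[0])[1::-1])))
print("knobtop",onz(w,o(335,357),123.5).round(1))
for b in ("t0","t1"): pass
t=load("top0"); s=load("scene0")
print("tri top/scene centroid", tri([(t,(200.9,181.0)),(s,(453.3,271.3))]))
print("tri all", tri([(t,(200.6,181.2)),(s,(453,271.3)),(w,(315.3,176.5))]))
E
```

```text
[[472.2 315.2  14. ]
 [518.3 372.3  14. ]
 [534.2 360.2  14. ]
 [487.8 302.2  14. ]] cen [503.1 337.5  14. ]
[np.float64(73.3), np.float64(20.0), np.float64(74.3), np.float64(20.3)] 51.059267309144516
knobtop [503.7 336.3 123.5]
tri top/scene centroid (array([503.34348934, 336.49954981, 116.07743225]), [np.float64(1.9596898269756977), np.float64(1.9596898269755756)])
tri all (array([503.0579429 , 336.71593199, 115.64508346]), [np.float64(1.1385561518144147), np.float64(1.0991414055512678), np.float64(0.19208011565961908)])
```

Emit:
servo_tool(commands="0 -0.005 -0.5 0 0 0; 0 -0.005 -0.9 0 0 0; 0 -0.005 -0.9 0 0 0; 0 -0.005 -0.9 0 0 0", fingers=0.2)

```text
time: 2.05
position: [504.0, 338.6, 184.2]
ee_rot: [179.9, 0.1, 122.5]
contact_force: [0.4, 0.6, 1.2]
gripper_width: 0.597
```

```bash
python3 - <<'E'
from h import *
w=snap("wrist","w2"); s=state(); print(s["position"],s["ee_rot"],s["time"],s["contact_force"])
print(proj(w,(503.4,336.8,128.5)))
E
```

```text
[504.57332618 338.71073649 184.94449771] [1.79800237e+02 5.61307836e-02 1.22486611e+02] 2.1 [0.2799337  1.17877819 0.92556266]
[313.86809774 224.07552268]
```

View pics/w2.png

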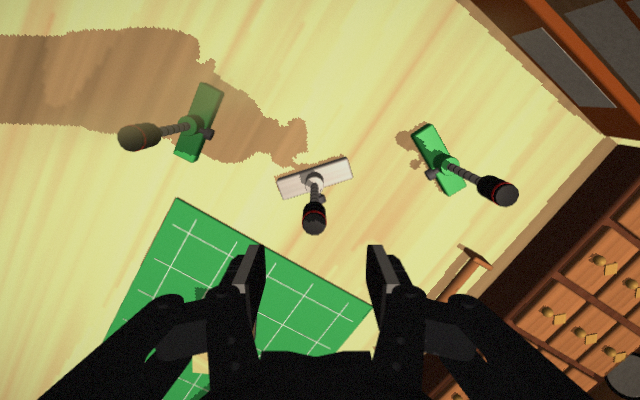

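```bash
python3 - <<'E'
from h import *
w=load("w2");w1=load("w1")
f=w["frame"]; z=cv2.resize(f[140:250,260:370,::-1],None,fx=5,fy=5,interpolation=cv2.INTER_CUBIC); cv2.imwrite("pics/z4.png",z)
E
```

```text
(no output)
```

View pics/z4.png

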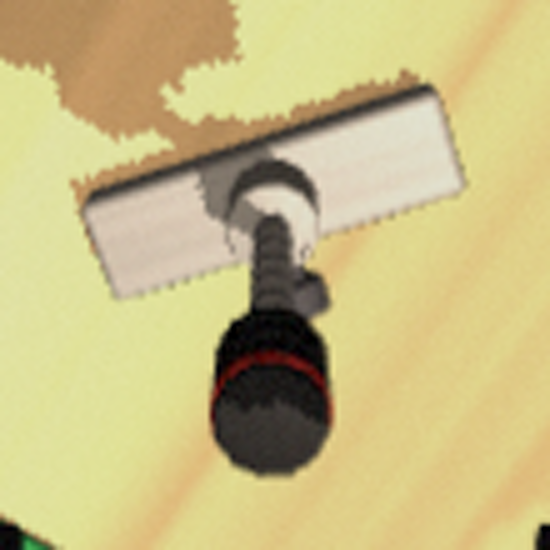

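```bash
python3 - <<'E'
from h import *
w=load("w2");w1=load("w1")
o=lambda x,y:(x/5+260-.4,y/5+140-.4)
P=np.array([onz(w,o(*c),14) for c in[(88,207),(432,92),(463,187),(120,297)]]); print(P.mean(0).round(1),np.degrees(np.arctan2(*(P[1]-P[0])[1::-1])),np.degrees(np.arctan2(*(P[2]-P[3])[1::-1])))
print("tri bridge", tri([(w,o(275.7,195.7)),(w1,(315.8,157.3))]))
print(tri([(w,o(271,428)),(w1,(315.3,179.0))]), onz(w,o(271,428),128.5))
print(state()["position"])
E
```

```text
[503.2 337.5  14. ] 51.33450400314078 50.9696785567572
tri bridge (array([503.59969146, 337.37776307,  11.81519641]), [np.float64(0.10395972604332854), np.float64(0.1039597260434159)])
(array([501.52488949, 339.64432501, 138.34495709]), [np.float64(0.040160921860432366), np.float64(0.04016092186054676)]) [503.79046016 336.1022392  128.5       ]
[504.57332618 338.71073649 184.94449771]
```

Emit:
servo_tool(commands="-0.008 -0.013 -0.3 0 0 0; -0.008 -0.013 -0.5 0 0 0; -0.008 -0.013 -0.64 0 0 0; -0.008 -0.013 -0.64 0 0 0; -0.008 -0.013 -0.64 0 0 0")

```text
time: 2.72
position: [504.5, 337.8, 109.7]
ee_rot: [179.7, 0.0, 122.5]
contact_force: [-0.3, -0.7, 0.3]
gripper_width: 0.596
```

```bash
python3 - <<'E'
from h import *
w=snap("wrist","w3"); snap("scene","s3"); s=state(); print(s["position"],s["time"],s["contact_force"])
f=load("s3")["frame"]; z=cv2.resize(f[200:330,390:520,::-1],None,fx=4,fy=4,interpolation=cv2.INTER_CUBIC); cv2.imwrite("pics/z5.png",z)
E
```

```text
[504.44804983 337.70807236 109.63348144] 2.825 [ 0.58678298  0.02635336 -0.79318594]
```

View pics/w3.png

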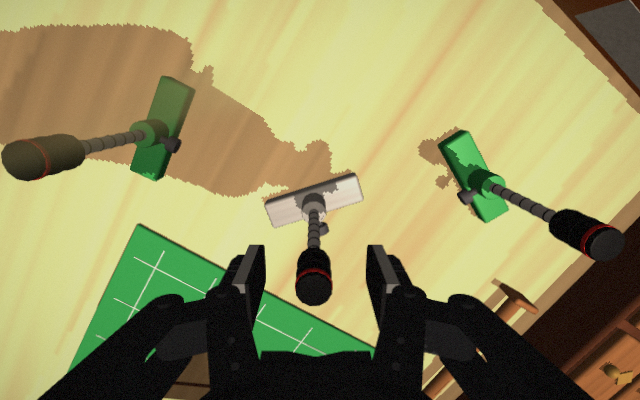

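View pics/z5.png

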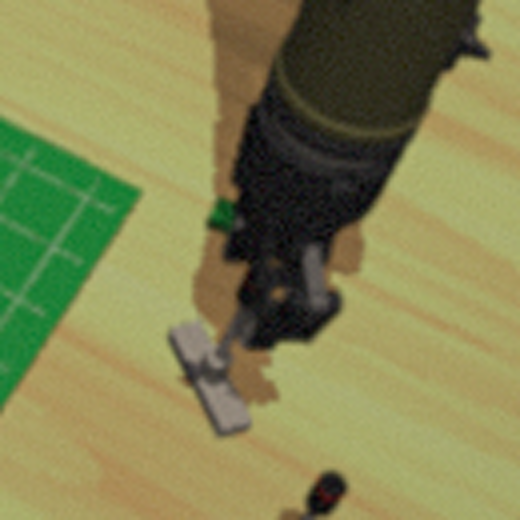

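Emit:
servo_tool(commands="0 0 0 0 0 0; 0 0 0 0 0 0; 0 0 0 0 0 0; 0 0 0 0 0 0; 0 0 0 0 0 0; 0 0 0 0 0 0", fingers=-1, grip_force=45)

```text
time: 3.58
position: [504.5, 337.7, 109.7]
ee_rot: [179.7, 0.0, 122.5]
contact_force: [-0.6, -0.9, 2.4]
gripper_width: 0.173
```

Emit:
servo_tool(commands="0 0 0.2 0 0 0; 0 0 0.5 0 0 0; 0 0 0.8 0 0 0; 0 0 0.8 0 0 0; 0 0 0.8 0 0 0")

```text
time: 4.2
position: [503.8, 337.3, 204.1]
ee_rot: [179.8, 0.0, 122.5]
contact_force: [-0.4, -0.7, -1.3]
gripper_width: 0.171
```

```bash
python3 - <<'E'
from h import *
w=snap("wrist","w4"); snap("scene","s4"); s=state(); print(s["position"],s["ee_rot"],s["time"],s["contact_force"],s["gripper_width"])
f=load("s4")["frame"]; z=cv2.resize(f[150:330,370:530,::-1],None,fx=3,fy=3,interpolation=cv2.INTER_CUBIC); cv2.imwrite("pics/z6.png",z)
E
```

```text
[503.47723088 337.1439633  203.44981633] [1.79860900e+02 6.32255363e-02 1.22490980e+02] 4.3 [ 0.61253485 -0.8128085  -2.30611151] 0.17218424994253467
```

View pics/w4.png

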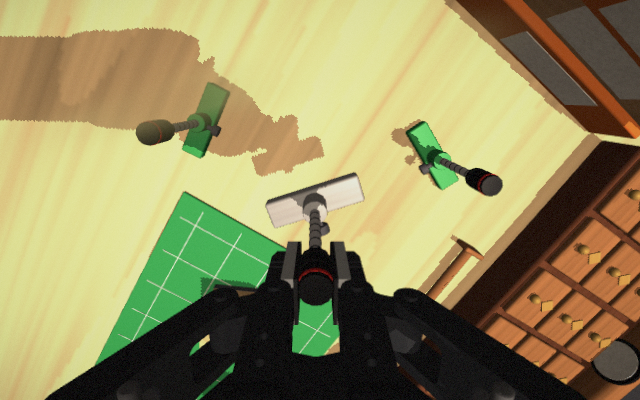

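View pics/z6.png

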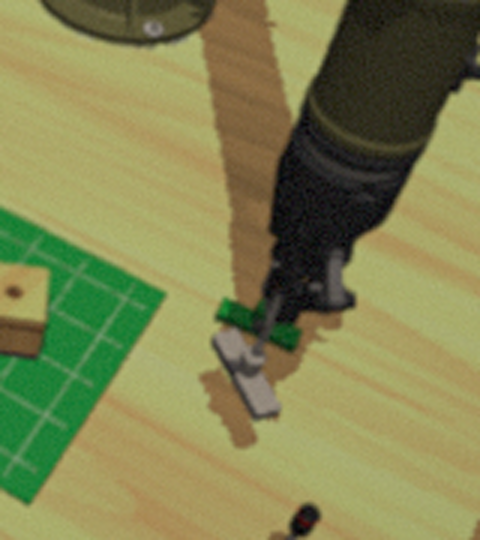

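```bash
python3 - <<'E'
from h import *
t=load("top0");s=load("scene0")
f=t["frame"].astype(int)
hsv=cv2.cvtColor(t["frame"],cv2.COLOR_RGB2HSV).astype(int)
for nm,p,q in(("b1",(265,190),(374,246)),("b2",(311,175),(316,238))):
    for c,pp in((t,p),(s,q)):
        h=cv2.cvtColor(c["frame"],cv2.COLOR_RGB2HSV).astype(int)
        x,y=pp; print(nm,h[y-4,x+3],h[y+3,x-4])
        m=(h[...,0]>12)&(h[...,0]<32)&(h[...,2]>130)
        mm=np.zeros_like(m); mm[y-16:y+16,x-16:x+16]=m[y-16:y+16,x-16:x+16]
        b,ce,A=blob(mm,pp,15)
        cnt=max(cv2.findContours(b.astype(np.uint8),0,2)[0],key=cv2.contourArea); hull=cv2.convexHull(cnt)
        r=cv2.minAreaRect(hull)
        dk=(h[...,2]<110)&(cv2.drawContours(np.zeros(m.shape,np.uint8),[hull],-1,1,-1)>0)
        k=cv2.erode(cv2.drawContours(np.zeros(m.shape,np.uint8),[hull],-1,1,-1),np.ones((5,5)))>0
        ys,xs=np.where(dk&k); print("rect",r,"A",A,"hole",xs.mean() if len(xs) else None,ys.mean() if len(xs) else None,len(xs))
        if c is t:
            bp=cv2.boxPoints(r); P=np.array([onz(t,u,64) for u in bp]); print(P.mean(0).round(1),[np.degrees(np.arctan2(*(P[(i+1)%4]-P[i])[1::-1])).round(1) for i in range(4)],[np.linalg.norm(P[(i+1)%4]-P[i]).round(1) for i in range(4)])
E
```

```text
b1 [ 27 144 168] [ 31 130 172]
rect ((266.637939453125, 189.65516662597656), (9.841852188110352, 20.42648696899414), 21.801410675048828) A 123 hole 265.5 189.0 10
[513.  132.6  64. ] [np.float64(-12.6), np.float64(-105.4), np.float64(167.1), np.float64(75.0)] [np.float64(67.9), np.float64(32.9), np.float64(67.7), np.float64(32.6)]
b1 [ 22 124 164] [ 23 120 162]
rect ((374.5461730957031, 246.63079833984375), (21.085905075073242, 17.240825653076172), 7.125016689300537) A 334 hole 374.0 247.0 11
b2 [ 32 133 174] [ 29 140 168]
rect ((310.3529357910156, 175.5882568359375), (8.574929237365723, 20.579830169677734), 59.03623962402344) A 99 hole 310.1666666666667 174.83333333333334 6
[577.3  -3.2  64. ] [np.float64(-51.0), np.float64(-143.1), np.float64(128.9), np.float64(37.5)] [np.float64(68.4), np.float64(29.3), np.float64(68.1), np.float64(29.0)]
b2 [ 20 123 162] [ 25 117 161]
rect ((315.9599914550781, 238.2799835205078), (18.400001525878906, 21.20000457763672), 53.130104064941406) A 326 hole 315.8333333333333 238.08333333333334 12
```

Emit:
servo_tool(commands="0.02 -0.4 0.02 0 0 -0.2; 0.04 -0.9 0.03 0 0 -0.39; 0.04 -1 0.05 0 0 -0.39; 0.04 -1 0.05 0 0 -0.39")

```text
time: 4.8
position: [508.1, 216.2, 208.8]
ee_rot: [179.9, 0.0, 104.9]
contact_force: [0.1, 1.0, -2.6]
gripper_width: 0.167
```

Emit:
servo_tool(commands="0.02 -0.4 0 0 0 -0.2; 0.04 -0.9 0 0 0 -0.39; 0.04 -1 0 0 0 -0.39; 0.04 -1 0 0 0 -0.39; 0.04 -1 0 0 0 -0.39")

```text
time: 5.42
position: [512.7, 99.2, 208.5]
ee_rot: [179.9, 0.0, 87.6]
contact_force: [-0.6, 0.0, -1.1]
gripper_width: 0.169
```

```bash
python3 - <<'E'
from h import *
w=snap("wrist","w5"); s=state(); print(s["position"],s["ee_rot"],s["time"],s["contact_force"],s["gripper_width"])
print(proj(w,(514,137.5,64)))
E
```

```text
[512.69992125  98.95513845 208.5009769 ] [1.79938451e+02 3.28068446e-02 8.75502775e+01] 5.475 [ 0.22637874  0.14450283 -1.14154102] 0.175252075880746
[314.8399073  143.77648078]
```

View pics/w5.png

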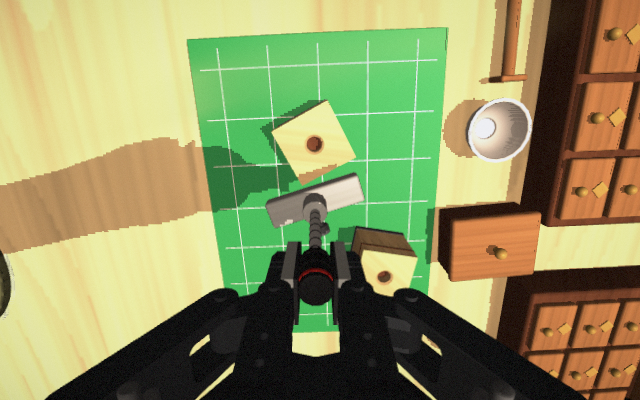

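The wrist view shows both blocks. Mouth 1 is at about (315,144) and mouth 2 at about (384,276), with the bridge between them at (315,200). I'll measure these exactly.

```bash
cat >> h.py <<'E'
def mouth(c,near,r=14):
    x,y=np.round(near).astype(int); f=c["frame"].astype(int)
    sub=f[y-r:y+r+1,x-r:x+r+1].max(2)
    m=sub<150
    b,ce,A=blob(m,(r,r),8); ys,xs=np.where(b)
    (ex,ey),ax,an=cv2.fitEllipse(max(cv2.findContours(b.astype(np.uint8),0,1)[0],key=len))
    return (x-r+ex,y-r+ey),(x-r+ce[0],y-r+ce[1]),ax,A
E
python3 - <<'E'
from h import *
w=load("w5");t=load("top0");s=load("scene0")
cv2.imwrite("pics/z7.png",cv2.resize(w["frame"][90:300,260:430,::-1],None,fx=3.5,fy=3.5,interpolation=cv2.INTER_CUBIC))
for n,p,q,v in((1,(315,144),(265.4,189.0),(374.3,246.8)),(2,(384,276),(310.0,174.4),(316.0,238.1))):
    m=mouth(w,p); print(n,m, onz(w,m[0],64).round(1))
    print(" tri all",tri([(w,m[0]),(t,q),(s,v)]), "ts",tri([(t,q),(s,v)])[0].round(1),"ws",tri([(w,m[0]),(s,v)]),"wt",tri([(w,m[0]),(t,q)]))
E
```

```text
1 ((np.float64(314.16145515441895), np.float64(143.93633651733398)), (np.float64(314.1629213483146), np.float64(143.92696629213484)), (13.87798023223877, 14.507553100585938), np.int32(178)) [513.4 137.4  64. ]
 tri all (array([513.80273812, 137.40275047,  64.522537  ]), [np.float64(0.4111826100831262), np.float64(0.7577011021130357), np.float64(0.4839844672876038)]) ts [514.1 137.4  64.7] ws (array([513.35775344, 137.56043027,  64.03381446]), [np.float64(0.17306278659971303), np.float64(0.17306278659963964)]) wt (array([513.84659101, 137.16353171,  64.78012423]), [np.float64(0.5566058417292508), np.float64(0.5566058417292162)])
2 ((np.float64(383.90117359161377), np.float64(276.29369926452637)), (np.float64(383.89285714285717), np.float64(276.32142857142856)), (9.862650871276855, 12.484538078308105), np.int32(112)) [579.   -0.7  64. ]
 tri all (array([579.88271411,  -1.38434547,  64.51982308]), [np.float64(1.1906628657843061), np.float64(1.0714299240992686), np.float64(0.5705669510224981)]) ts [580.5  -1.5  66. ] ws (array([579.1279871 ,  -1.81988201,  63.39282137]), [np.float64(0.6089806361692962), np.float64(0.6089806361692219)]) wt (array([580.24897567,  -1.40878505,  63.32232273]), [np.float64(1.0327507950672112), np.float64(1.0327507950672024)])
```

View pics/z7.png

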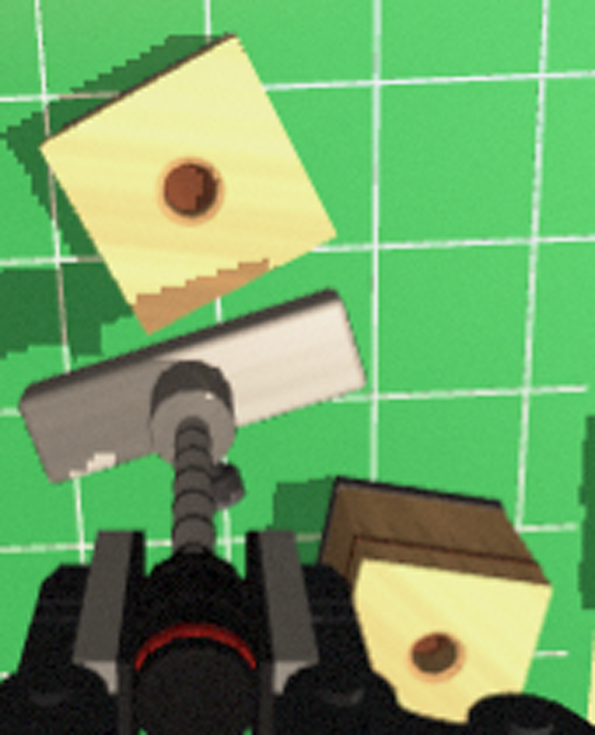

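```bash
python3 - <<'E'
from h import *
w=load("w5");w1=load("w2");s=state(); print(s["position"])
o=lambda x,y:(x/3.5+260-.36,y/3.5+90-.36)
z=s["position"][2]-109.7+14
cs=[(28,410),(342,304),(366,385),(56,482)]
P=np.array([onz(w,o(*c),z) for c in cs]); print(z,P.mean(0).round(1),[np.linalg.norm(P[i]-P[(i+1)%4]).round(1) for i in range(4)],np.degrees(np.arctan2(*(P[1]-P[0])[1::-1])),np.degrees(np.arctan2(*(P[2]-P[3])[1::-1])))
bs=[(42,148),(236,35),(335,236),(148,333)]
P=np.array([onz(w,o(*c),64) for c in bs]); print(P.mean(0).round(1),[np.linalg.norm(P[i]-P[(i+1)%4]).round(1) for i in range(4)],np.degrees(np.arctan2(*(P[1]-P[0])[1::-1])),np.degrees(np.arctan2(*(P[2]-P[1])[1::-1])))
E
```

```text
[512.69992125  98.95513845 208.5009769 ]
112.80097690147814 [512.9  98.7 112.8] [np.float64(73.2), np.float64(19.4), np.float64(73.4), np.float64(18.3)] 16.951760782976752 16.05861074615715
[513.2 137.1  64. ] [np.float64(55.6), np.float64(56.0), np.float64(55.0), np.float64(54.8)] 26.841493398717652 -64.69066048428586
```

Emit:
servo_tool(commands="0.005 0.16 -0.06 0 0 0.1; 0.007 0.32 -0.12 0 0 0.215; 0.007 0.32 -0.2 0 0 0.215; 0.007 0.32 -0.22 0 0 0.215; 0.007 0.32 -0.22 0 0 0.215")

```text
time: 6.1
position: [513.5, 136.4, 181.9]
ee_rot: [180.0, 0.1, 97.1]
contact_force: [0.5, -0.3, -2.4]
gripper_width: 0.172
```

```bash
python3 - <<'E'
from h import *
w=snap("wrist","w6"); snap("scene","s6");s=state(); print(s["position"],s["ee_rot"],s["time"],s["contact_force"],s["gripper_width"])
cv2.imwrite("pics/z8.png",cv2.resize(w["frame"][120:300,220:420,::-1],None,fx=4,fy=3,interpolation=cv2.INTER_CUBIC))
f=load("s6")["frame"]; z=cv2.resize(f[170:290,300:450,::-1],None,fx=5,fy=5,interpolation=cv2.INTER_CUBIC); cv2.imwrite("pics/z9.png",z)
E
```

```text
[513.83196246 136.6552326  182.44511873] [1.79908279e+02 2.93197678e-02 9.71341206e+01] 6.2 [-0.98518875 -0.32771438 -1.85428054] 0.1706452155177782
```

View pics/z8.png

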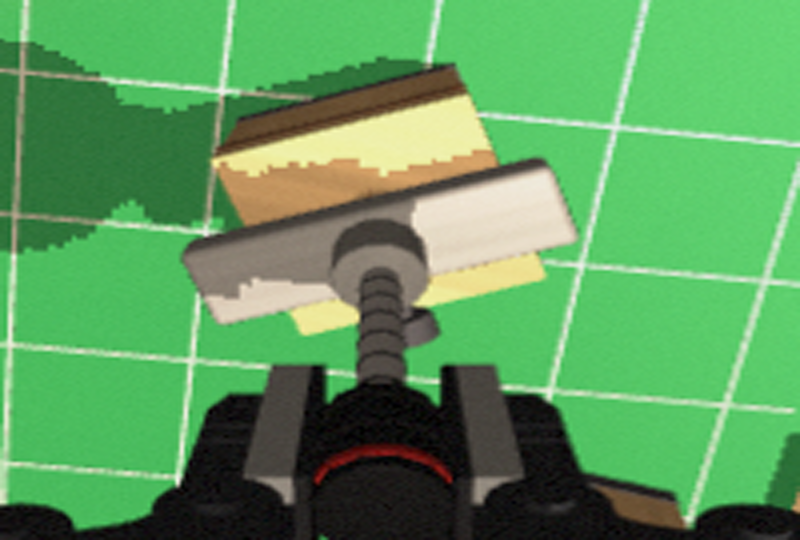

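View pics/z9.png

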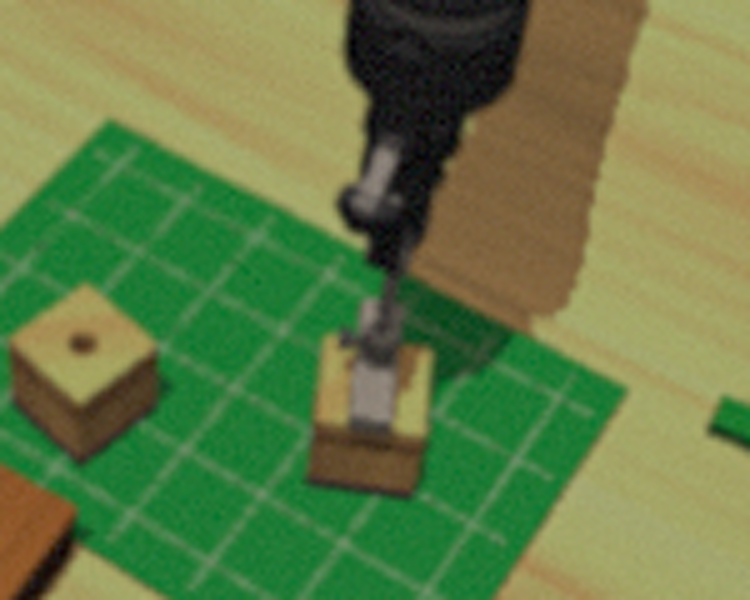

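Emit:
servo_tool(commands="-0.001 0.007 -0.03 0 0 0; -0.001 0.007 -0.06 0 0 0; -0.001 0.007 -0.08 0 0 0; -0.001 0.007 -0.1 0 0 0; -0.001 0.007 -0.12 0 0 0; -0.001 0.007 -0.12 0 0 0")

```text
time: 6.95
position: [513.7, 137.5, 167.9]
ee_rot: [179.9, 0.0, 97.1]
contact_force: [-0.2, -0.3, 0.7]
gripper_width: 0.172
```

Emit:
servo_tool(commands="0 0 -0.03 0 0 0; 0 0 -0.06 0 0 0; 0 0 -0.09 0 0 0; 0 0 -0.12 0 0 0; 0 0 -0.15 0 0 0; 0 0 -0.165 0 0 0")

```text
time: 7.7
position: [513.7, 137.4, 147.9]
ee_rot: [179.9, 0.0, 97.1]
contact_force: [-1.6, -0.1, 2.4]
gripper_width: 0.172
```

Emit:
servo_tool(commands="0 0 -0.008 0 0 0; 0 0 -0.016 0 0 0; 0 0 -0.025 0 0 0; 0 0 -0.025 0 0 0")

```text
time: 8.2
position: [513.6, 137.4, 144.7]
ee_rot: [179.9, 0.0, 97.1]
contact_force: [-0.4, -0.3, 1.2]
gripper_width: 0.172
```

Emit:
servo_tool(commands="0 0 -0.008 0 0 0; 0 0 -0.016 0 0 0; 0 0 -0.016 0 0 0")

```text
time: 8.57
position: [513.6, 137.4, 142.7]
ee_rot: [179.9, 0.0, 97.1]
contact_force: [-0.3, 0.1, 1.9]
gripper_width: 0.173
```

Emit:
servo_tool(commands="0 0 -0.008 0 0 0; 0 0 -0.016 0 0 0; 0 0 -0.016 0 0 0")

```text
time: 8.95
position: [513.5, 137.4, 140.6]
ee_rot: [179.9, 0.0, 97.1]
contact_force: [-0.9, -0.6, 1.3]
gripper_width: 0.17
```

Emit:
servo_tool(commands="0 0 -0.008 0 0 0; 0 0 -0.016 0 0 0; 0 0 -0.016 0 0 0")

```text
time: 9.32
position: [513.5, 137.4, 138.5]
ee_rot: [179.9, 0.0, 97.1]
contact_force: [-1.4, -0.0, 2.0]
gripper_width: 0.172
```

Already past any 28 mm stop, and only the drag force shows. This looks like the full-depth block, so I'll carry on gently to the bottom.

Emit:
servo_tool(commands="0 0 -0.01 0 0 0; 0 0 -0.02 0 0 0; 0 0 -0.03 0 0 0; 0 0 -0.03 0 0 0")

```text
time: 9.82
position: [513.5, 137.4, 134.7]
ee_rot: [179.9, 0.1, 97.1]
contact_force: [-0.9, 0.6, 1.2]
gripper_width: 0.176
```

Emit:
servo_tool(commands="0 0 -0.008 0 0 0; 0 0 -0.016 0 0 0; 0 0 -0.016 0 0 0")

```text
time: 10.2
position: [513.5, 137.4, 132.7]
ee_rot: [179.9, 0.1, 97.1]
contact_force: [-0.4, 0.0, 1.8]
gripper_width: 0.167
```

Emit:
servo_tool(commands="0 0 -0.006 0 0 0; 0 0 -0.01 0 0 0; 0 0 -0.01 0 0 0")

```text
time: 10.58
position: [513.5, 137.4, 131.5]
ee_rot: [179.9, 0.1, 97.1]
contact_force: [-0.8, 0.2, 2.5]
gripper_width: 0.171
```

Emit:
servo_tool(commands="0 0 -0.006 0 0 0; 0 0 -0.01 0 0 0; 0 0 -0.01 0 0 0")

```text
time: 10.95
position: [513.5, 137.4, 130.7]
ee_rot: [179.9, 0.0, 97.1]
contact_force: [-2.0, -0.3, 4.6]
gripper_width: 0.173
```

Emit:
servo_tool(commands="0 0 -0.005 0 0 0; 0 0 -0.008 0 0 0; 0 0 -0.008 0 0 0; 0 0 -0.008 0 0 0")

```text
time: 11.45
position: [513.7, 137.5, 130.6]
ee_rot: [179.9, 0.0, 97.1]
contact_force: [-2.1, -0.7, 7.7]
gripper_width: 0.171
```

Emit:
servo_tool(commands="0 0 -0.01 0 0 0; 0 0 -0.012 0 0 0; 0 0 -0.012 0 0 0; 0 0 -0.012 0 0 0")

```text
time: 11.95
position: [514.0, 137.6, 130.5]
ee_rot: [179.9, -0.0, 97.1]
contact_force: [-3.4, 0.2, 10.4]
gripper_width: 0.171
```

```bash
python3 - <<'E'
from h import *
for i in range(3):
    w=snap("wrist","w7"); s=state(); print(s["position"],s["ee_rot"],s["time"],s["contact_force"],s["gripper_width"])
snap("scene","s7")
cv2.imwrite("pics/z10.png",cv2.resize(w["frame"][120:320,220:420,::-1],None,fx=3,fy=3,interpolation=cv2.INTER_CUBIC))
f=load("s7")["frame"]; z=cv2.resize(f[170:290,300:450,::-1],None,fx=5,fy=5,interpolation=cv2.INTER_CUBIC); cv2.imwrite("pics/z11.png",z)
E
```

```text
[514.02920831 137.60390863 130.53215904] [ 1.79887261e+02 -1.71009975e-02  9.71231249e+01] 12.0 [-3.46458002 -1.13408685 10.12462707] 0.16953658312404252
[514.05135327 137.59273662 130.53669197] [ 1.79885697e+02 -1.79324143e-02  9.71194425e+01] 12.05 [-3.81584466 -0.49609339 11.03782264] 0.1733108982511585
[514.07759982 137.5907643  130.54670367] [ 1.79881425e+02 -1.66583246e-02  9.71184321e+01] 12.1 [-3.60338402 -0.73557757  9.77228014] 0.16731719004130843
```

View pics/z10.png

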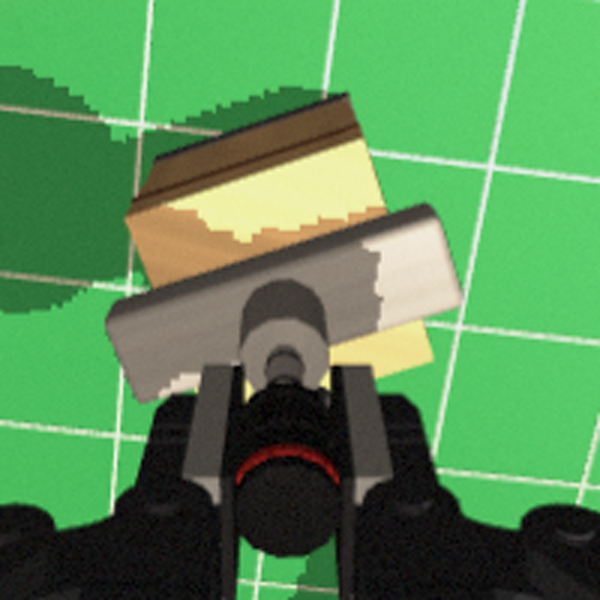

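View pics/z11.png

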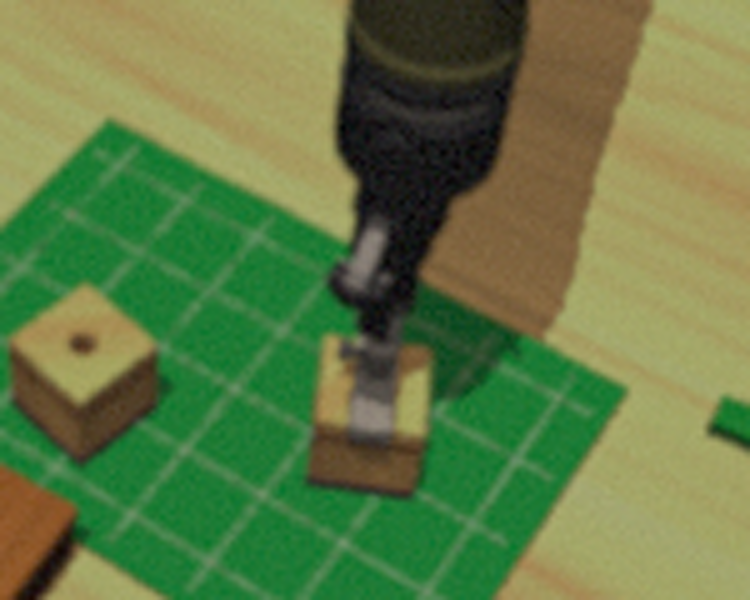

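Emit:
servo_tool(commands="0 0 -0.005 0 0 0; 0 0 -0.005 0 0 0; 0 0 -0.005 0 0 0; 0 0 -0.005 0 0 0; 0 0 -0.005 0 0 0", fingers=0.2)

```text
time: 12.78
position: [514.0, 137.6, 129.8]
ee_rot: [179.9, -0.0, 97.1]
contact_force: [0.1, 0.8, -0.6]
gripper_width: 0.603
```

Emit:
servo_tool(commands="0 0 0.1 0 0 0; 0 0 0.3 0 0 0; 0 0 0.6 0 0 0; 0 0 0.9 0 0 0; 0 0 0.9 0 0 0")

```text
time: 13.4
position: [516.0, 138.0, 241.9]
ee_rot: [179.5, -0.1, 97.1]
contact_force: [1.2, 0.7, -0.7]
gripper_width: 0.605
```

```bash
python3 - <<'E'
from h import *
w=snap("wrist","w8"); s=state(); print(s["position"],s["ee_rot"],s["time"],s["contact_force"],s["gripper_width"])
snap("scene","s8");snap("top","t8")
f=load("s8")["frame"]; z=cv2.resize(f[170:290,300:450,::-1],None,fx=5,fy=5,interpolation=cv2.INTER_CUBIC); cv2.imwrite("pics/z12.png",z)
E
```

```text
[514.88366875 137.8112862  239.76905275] [ 1.79700078e+02 -8.62040707e-02  9.71186050e+01] 13.45 [ 0.45303985 -0.14088656 -0.15509929] 0.6016989480349937
```

View pics/w8.png

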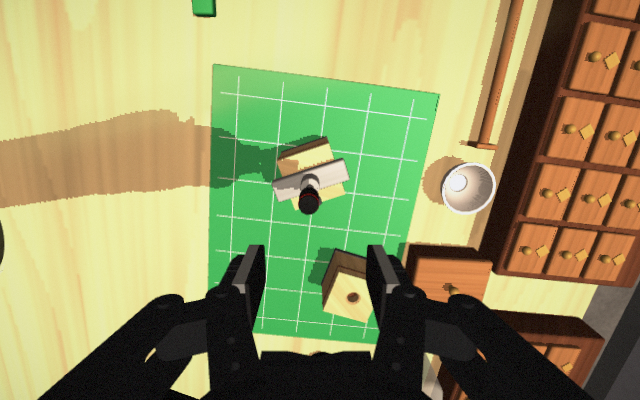

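View pics/z12.png

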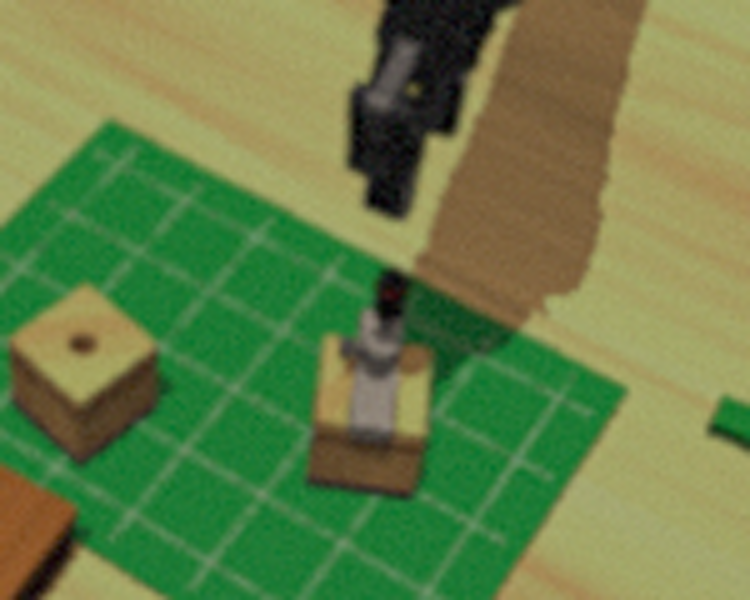

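```bash
python3 - <<'E'
from h import *
w=load("w8")
m=mouth(w,(353,297)); print(m,onz(w,m[0],64))
cv2.imwrite("pics/z13.png",cv2.resize(w["frame"][230:330,300:500,::-1],None,fx=4,fy=4,interpolation=cv2.INTER_CUBIC))
t=load("t8"); cv2.imwrite("pics/z14.png",cv2.resize(t["frame"][120:250,280:450,::-1],None,fx=4.6,fy=4.6,interpolation=cv2.INTER_CUBIC))
E
```

```text
((np.float64(352.6625175476074), np.float64(296.9684886932373)), (np.float64(352.65432098765433), np.float64(296.9753086419753)), (8.100395202636719, 10.700202941894531), np.int32(81)) [579.07787697  -0.67006449  64.        ]
```

View pics/z13.png

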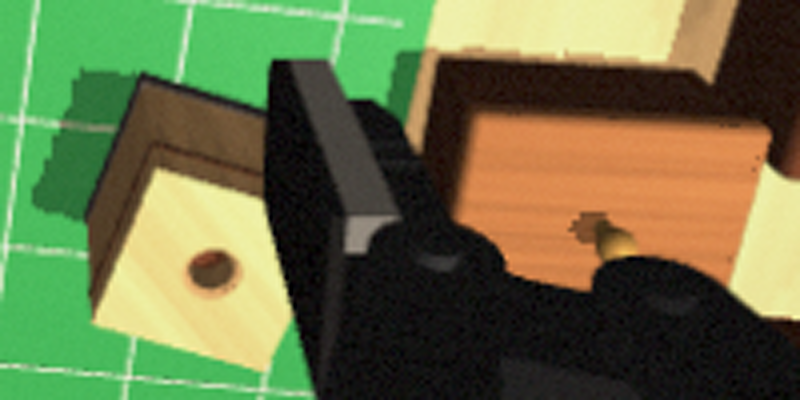

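View pics/z14.png

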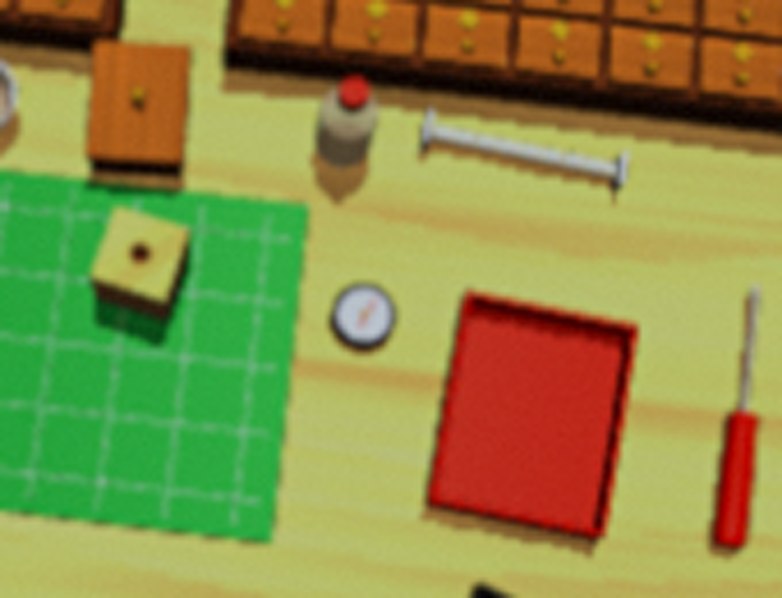

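```bash
python3 - <<'E'
from h import *
t=load("t8");w5=load("w5");w8=load("w8")
o=lambda x,y:(x/4.6+280-.39,y/4.6+120-.39)
print("seed top near",[onz(t,o(*p),62).round(1) for p in((92,163),(183,163))])
T=np.array([onz(t,o(*p),32) for p in((470,293),(636,325),(602,537),(431,505))]); print("tray",T.round(1),T.mean(0).round(1),[np.linalg.norm(T[i]-T[(i+1)%4]).round(1) for i in range(4)],[np.degrees(np.arctan2(*(T[(i+1)%4]-T[i])[1::-1])).round(1) for i in range(4)])
o5=lambda x,y:(x/3.5+260-.36,y/3.5+90-.36)
B=np.array([onz(w5,o5(*p),64) for p in((362,562),(549,586))]); print(B,np.degrees(np.arctan2(*(B[1]-B[0])[1::-1])),np.linalg.norm(B[1]-B[0]))
o8=lambda x,y:(x/4+300-.4,y/4+230-.4)
B=np.array([onz(w8,o8(*p),64) for p in((93,322),(155,168),(268,200),(268,368))]);print(B)
for i in(0,1): print(np.degrees(np.arctan2(*(B[i+1]-B[i])[1::-1])))
print(np.degrees(np.arctan2(*(B[3]-B[0])[1::-1])))
B=np.array([onz(t,o(*p),64) for p in((115,208),(188,238),(165,303),(94,275))]);print(B.mean(0).round(1),[np.degrees(np.arctan2(*(B[(i+1)%4]-B[i])[1::-1])).round(1) for i in range(4)],[np.linalg.norm(B[i]-B[(i+1)%4]).round(1) for i in range(4)])
E
```

```text
seed top near [array([644.3,  41.7,  62. ]), array([652.2, -24. ,  62. ])]
tray [[ 588.5 -243.7   32. ]
 [ 579.1 -367.2   32. ]
 [ 420.6 -353.1   32. ]
 [ 429.2 -229.4   32. ]] [ 504.3 -298.3   32. ] [np.float64(123.9), np.float64(159.1), np.float64(124.0), np.float64(159.9)] [np.float64(-94.3), np.float64(174.9), np.float64(86.0), np.float64(-5.1)]
[[557.41893905  30.15709692  64.        ]
 [611.30604595  19.97843736  64.        ]] -10.69649411287721 54.83999818163381
[[546.59237711 -23.11701599  64.        ]
 [557.2527432   31.16064432  64.        ]
 [591.27505798  24.5282928   64.        ]
 [601.73876128 -33.66121455  64.        ]]
78.88829823423835
-11.03096444225753
-10.824522221605914
[578.4  -2.4  64. ] [np.float64(-106.3), np.float64(168.2), np.float64(74.8), np.float64(-9.2)] [np.float64(57.3), np.float64(50.9), np.float64(54.8), np.float64(52.1)]
```

Emit:
servo_tool(commands="0.2 -0.4 0 0 0 0.2; 0.4 -0.8 0 0 0 0.42; 0.53 -1 0 0 0 0.64; 0.53 -1 0 0 0 0.86; 0.53 -1 0 0 0 0.95; 0.53 -1 0 0 0 0.95", fingers=1)

```text
time: 14.3
position: [576.5, 17.3, 236.1]
ee_rot: [-179.9, -0.1, 139.8]
contact_force: [-0.0, 0.2, -0.8]
gripper_width: 1.001
```

Emit:
servo_tool(commands="0 -0.05 -0.2 0 0 0.22; 0 -0.1 -0.4 0 0 0.44; 0 -0.15 -0.6 0 0 0.65; 0 -0.15 -0.6 0 0 0.65; 0 -0.15 -0.6 0 0 0.65")

```text
time: 14.92
position: [576.8, -0.4, 164.7]
ee_rot: [-180.0, -0.1, 168.9]
contact_force: [1.0, -0.4, -0.2]
gripper_width: 1.003
```

```bash
python3 - <<'E'
from h import *
w=snap("wrist","w9"); s=state(); print(s["position"],s["ee_rot"],s["time"],s["contact_force"],s["gripper_width"],s["q"].round(1))
print(proj(w,(579.3,-1,64)))
E
```

```text
[ 5.77115334e+02 -2.61204981e-01  1.65082772e+02] [-1.79977004e+02 -1.23658390e-02  1.68934631e+02] 14.975 [0.46951917 0.77707415 0.50576467] 1.0023620276137755 [-26.   13.1  26.8 100.4  -6.3  68.   81.5]
[316.54011763 204.68264332]
```

View pics/w9.png

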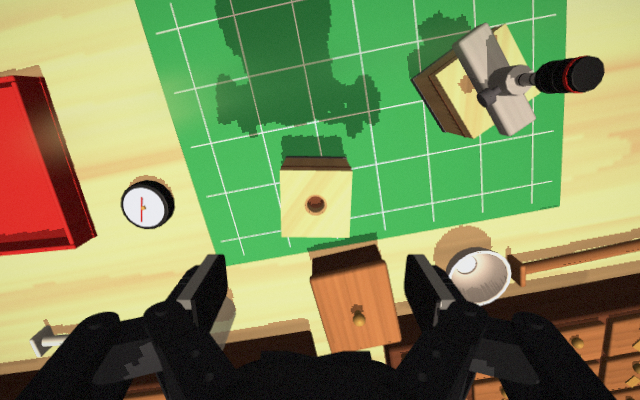

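```bash
python3 - <<'E'
from h import *
w=load("w9");w5=load("w5")
m=mouth(w,(316,205)); print(m[0],onz(w,m[0],64))
print(tri([(w,m[0]),(w5,(383.9,276.3))]))
h=cv2.cvtColor(w["frame"],cv2.COLOR_RGB2HSV).astype(int)
mm=np.zeros(h.shape[:2],bool); sl=(slice(150,250),slice(265,370)); mm[sl]=((h[...,0]<34)&(h[...,2]>170))[sl]
b,ce,A=blob(mm,(316,205),20); r=cv2.minAreaRect(np.argwhere(b)[:,::-1].astype(np.float32)); print(r,A)
P=np.array([onz(w,u,64) for u in cv2.boxPoints(r)]); print(P.mean(0).round(1),[np.degrees(np.arctan2(*(P[(i+1)%4]-P[i])[1::-1])).round(1) for i in range(4)],[np.linalg.norm(P[i]-P[(i+1)%4]).round(1) for i in range(4)])
cv2.imwrite("pics/z15.png",cv2.resize(w["frame"][0:150,400:620,::-1],None,fx=3.5,fy=3.5,interpolation=cv2.INTER_CUBIC))
E
```

```text
(np.float64(315.26866149902344), np.float64(204.05729579925537)) [578.5889646   -1.89131612  64.        ]
(array([579.42082036,  -2.05691735,  61.86832935]), [np.float64(0.10453326423009773), np.float64(0.1045332642301305)])
((315.0489196777344, 203.3099822998047), (71.29729461669922, 66.57080841064453), 1.0416268110275269) 4397
[578.9  -2.1  64. ] [np.float64(165.9), np.float64(77.8), np.float64(-10.1), np.float64(-102.2)] [np.float64(56.0), np.float64(54.8), np.float64(56.1), np.float64(58.7)]
```

View pics/z15.png

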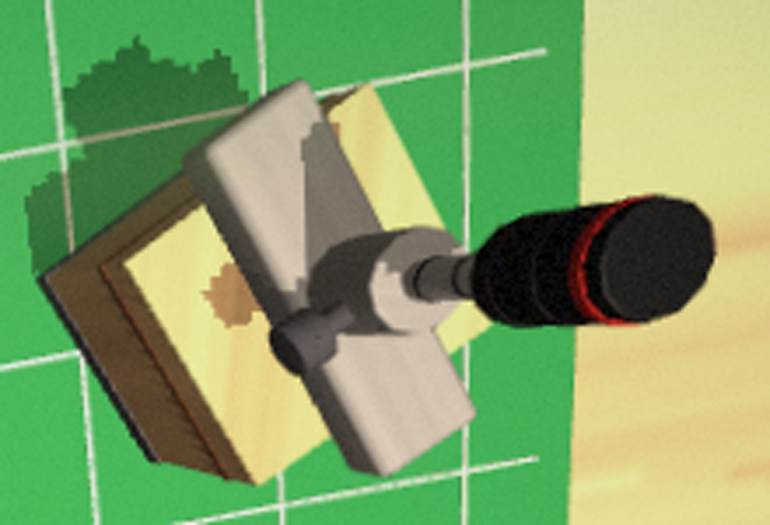

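Emit:
servo_tool(commands="0.016 -0.012 -0.3 0 0 0; 0.016 -0.012 -0.55 0 0 0; 0.016 -0.012 -0.75 0 0 0; 0.016 -0.012 -0.9 0 0 0; 0.016 -0.012 -1 0 0 0; 0.016 -0.012 -1 0 0 0")

```text
time: 15.72
position: [578.9, -1.6, 44.8]
ee_rot: [-180.0, -0.1, 168.9]
contact_force: [0.2, -1.2, 0.3]
gripper_width: 0.999
```

Emit:
servo_tool(commands="0 0 -0.04 0 0 0; 0 0 -0.04 0 0 0")

```text
time: 15.98
position: [579.1, -1.5, 40.2]
ee_rot: [-180.0, -0.0, 168.9]
contact_force: [-0.1, 0.5, 0.4]
gripper_width: 1.003
```

```bash
python3 - <<'E'
from h import *
w=snap("wrist","w10"); s=state(); print(s["position"],s["ee_rot"],s["time"],s["contact_force"],s["gripper_width"])
E
```

```text
[579.10116867  -1.5965678   40.28701356] [-1.79973555e+02 -2.60767209e-02  1.68915908e+02] 16.025 [ 0.0856358  -0.42147956 -0.26496611] 0.999480922767732
```

View pics/w10.png

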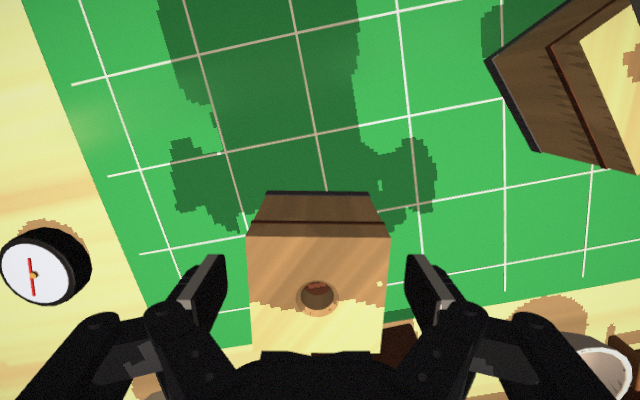

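The jaws are centred round the second block, which is square to them. Closing now and lifting.

Emit:
servo_tool(commands="0 0 0 0 0 0; 0 0 0 0 0 0; 0 0 0 0 0 0; 0 0 0 0 0 0; 0 0 0 0 0 0", fingers=-1, grip_force=60)

```text
time: 16.65
position: [579.7, -1.5, 40.9]
ee_rot: [180.0, 0.0, 168.9]
contact_force: [-0.3, -0.3, 5.4]
gripper_width: 0.649
```

Emit:
servo_tool(commands="0 0 0.1 0 0 0; 0 0 0.3 0 0 0; 0 0 0.6 0 0 0; 0 0 0.9 0 0 0; 0 0 0.9 0 0 0")

```text
time: 17.27
position: [581.2, -1.7, 151.5]
ee_rot: [179.9, 0.3, 168.9]
contact_force: [-1.0, 0.2, -3.4]
gripper_width: 0.646
```

```bash
python3 - <<'E'
from h import *
w=snap("wrist","w11"); snap("scene","s11"); s=state(); print(s["position"],s["ee_rot"],s["time"],s["contact_force"],s["gripper_width"])
E
```

```text
[578.66801499  -1.44851123 147.77020947] [-1.79979633e+02 -7.04277598e-02  1.68917857e+02] 17.375 [-0.74902967 -0.05881459 -4.9230167 ] 0.643482335384832
```

View pics/w11.png

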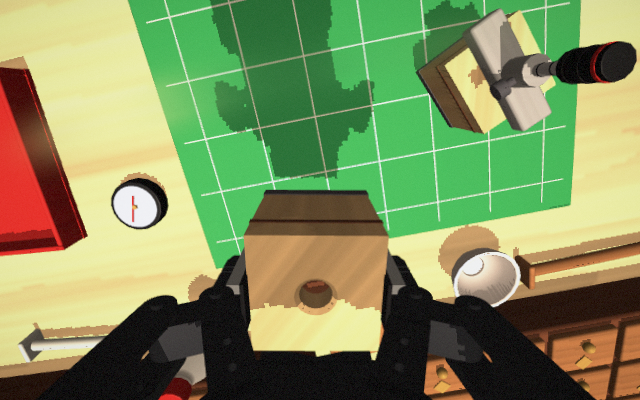

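View pics/s11.png

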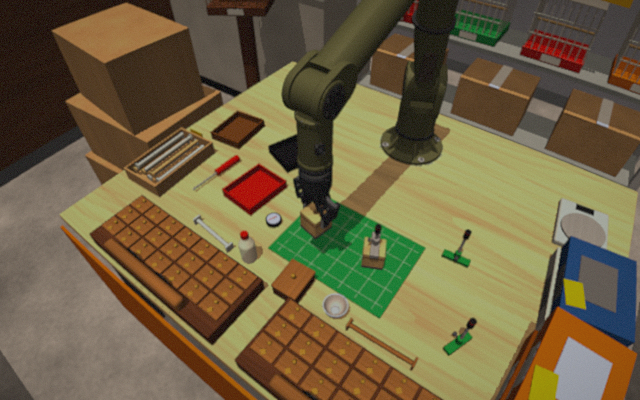

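Emit:
servo_tool(commands="-0.1 -0.3 0.1 0 0 0; -0.2 -0.6 0.15 0 0 0.05; -0.25 -0.9 0.15 0 0 0.07; -0.25 -0.9 0.15 0 0 0.07")

```text
time: 17.88
position: [546.0, -113.8, 163.7]
ee_rot: [-179.8, -0.3, 171.7]
contact_force: [-0.5, 0.7, -3.6]
gripper_width: 0.651
```

Emit:
servo_tool(commands="-0.1 -0.4 0 0 0 0; -0.2 -0.8 0 0 0 0.05; -0.25 -0.9 0 0 0 0.07; -0.25 -0.9 0 0 0 0.07")

```text
time: 18.38
position: [514.5, -222.1, 161.9]
ee_rot: [-179.9, -0.5, 174.7]
contact_force: [-0.3, 1.8, -3.9]
gripper_width: 0.647
```

```bash
python3 - <<'E'
from h import *
w=snap("wrist","w12"); snap("scene","s12"); s=state(); print(s["position"],s["ee_rot"],s["time"],s["contact_force"],s["gripper_width"],s["q"].round(1))
E
```

```text
[ 516.07816732 -219.80346441  162.39001195] [-179.90823187   -0.41088248  174.9218761 ] 18.475 [ 0.65362449  0.39998072 -3.67197039] 0.645079224489126 [-10.2  12.1  34.4 102.7  -7.1  67.8 111.3]
```

View pics/w12.png

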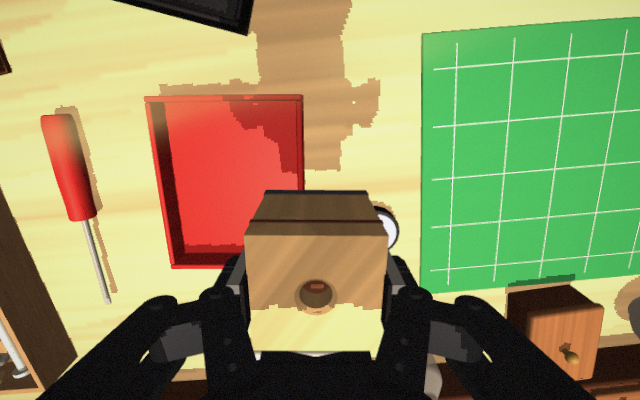

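```bash
python3 - <<'E'
from h import *
w=load("w12");t=load("top0");s=load("scene0")
A,B,C=[onz(w,p,32) for p in((145,97),(302.5,95),(172,268.5))]
print(A,B,C,np.linalg.norm(A-B),np.linalg.norm(A-C),"cen",(B+C)/2, np.degrees(np.arctan2(*(C-A)[1::-1])))
cv2.imwrite("pics/z16.png",cv2.resize(s["frame"][155:220,210:300,::-1],None,fx=8,fy=8,interpolation=cv2.INTER_CUBIC))
E
```

```text
[ 420.79828104 -354.6357737    32.        ] [ 431.89222881 -226.26018362   32.        ] [ 578.28545455 -368.72152052   32.        ] 128.85405622846994 158.11583755721907 cen [ 505.08884168 -297.49085207   32.        ] -5.110969072802905
```

View pics/z16.png

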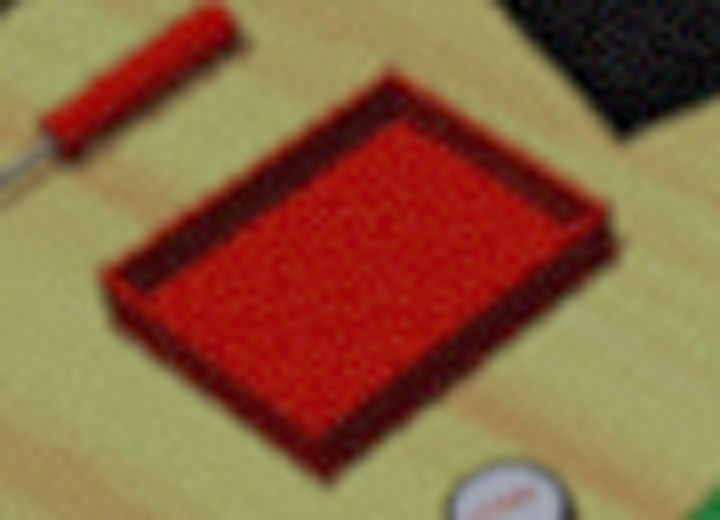

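```bash
python3 - <<'E'
from h import *
w=load("w12");s=load("scene0")
o=lambda x,y:(x/8+210-.44,y/8+155-.44)
for p,q in(((145,97),(391,68)),((302.5,95),(608,210)),((172,268.5),(103,276))): print(tri([(w,p),(s,o(*q))]))
E
```

```text
(array([ 420.93873021, -355.39928874,   31.51176445]), [np.float64(0.4823405694630826), np.float64(0.4823405694631806)])
(array([ 432.84617892, -227.3363556 ,   31.66263625]), [np.float64(1.4323547052893597), np.float64(1.4323547052893162)])
(array([ 577.64634768, -367.36164573,   32.09483199]), [np.float64(1.1553131778589334), np.float64(1.15531317785893)])
```

Emit:
servo_tool(commands="-0.05 -0.35 0 0 0 0; -0.09 -0.65 -0.1 0 0 0; -0.09 -0.65 -0.3 0 0 0; -0.09 -0.65 -0.5 0 0 0; -0.09 -0.65 -0.5 0 0 0; -0.09 -0.65 -0.5 0 0 0")

```text
time: 19.23
position: [506.4, -296.9, 103.0]
ee_rot: [-179.9, -0.4, 175.0]
contact_force: [-0.3, -0.8, -3.8]
gripper_width: 0.644
```

```bash
python3 - <<'E'
from h import *
w=snap("wrist","w13"); snap("scene","s13"); s=state(); print(s["position"],s["ee_rot"],s["time"],s["contact_force"],s["gripper_width"],s["q"].round(1))
E
```

```text
[ 506.39879042 -297.64750977  103.59079526] [-179.88122913   -0.29494887  174.98252322] 19.325 [-0.03753008 -0.19832158 -4.18067729] 0.6488334539476186 [ -2.4  19.5  35.9 102.5 -12.5  62.3 122.8]
```

View pics/w13.png

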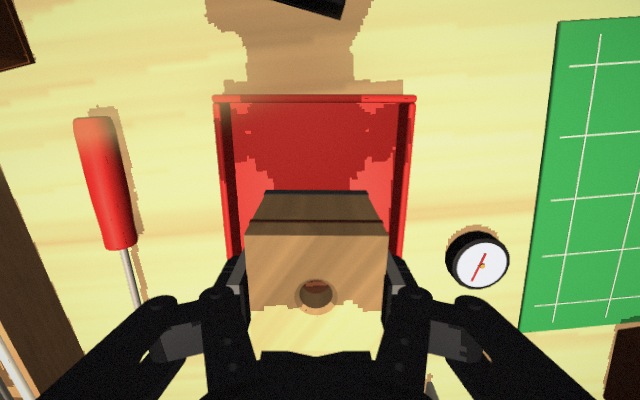

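Emit:
servo_tool(commands="0 0 -0.15 0 0 0; 0 0 -0.3 0 0 0; 0 0 -0.4 0 0 0; 0 0 -0.48 0 0 0; 0 0 -0.48 0 0 0")

```text
time: 19.95
position: [505.7, -297.4, 44.9]
ee_rot: [-179.9, -0.4, 175.0]
contact_force: [-0.6, -0.1, -3.5]
gripper_width: 0.643
```

Emit:
servo_tool(commands="0 0 -0.012 0 0 0; 0 0 -0.025 0 0 0; 0 0 -0.025 0 0 0")

```text
time: 20.32
position: [506.0, -297.5, 42.2]
ee_rot: [-179.9, -0.4, 175.0]
contact_force: [0.6, 0.0, -3.0]
gripper_width: 0.648
```

Emit:
servo_tool(commands="0 0 -0.005 0 0 0; 0 0 -0.01 0 0 0; 0 0 -0.01 0 0 0")

```text
time: 20.7
position: [505.9, -297.6, 42.1]
ee_rot: [-179.9, -0.4, 175.0]
contact_force: [-3.8, 1.5, 5.3]
gripper_width: 0.647
```

Emit:
servo_tool(commands="0 0 0 0 0 0; 0 0 0 0 0 0; 0 0 0 0 0 0; 0 0 0 0 0 0", fingers=0.7)

```text
time: 21.2
position: [506.0, -297.6, 42.1]
ee_rot: [-179.9, -0.4, 175.0]
contact_force: [0.4, 0.3, 0.2]
gripper_width: 0.853
```

Emit:
servo_tool(commands="0 0 0.15 0 0 0; 0 0 0.4 0 0 0; 0 0 0.8 0 0 0; 0 0 1 0 0 0; 0 0 1 0 0 0")

```text
time: 21.82
position: [507.5, -298.7, 165.5]
ee_rot: [-179.9, -0.0, 175.0]
contact_force: [-0.2, -0.2, -0.5]
gripper_width: 0.845
```

Emit:
servo_tool(commands="-0.2 0.1 0.4 0 0 0; -0.3 0.2 0.8 0 0 0; -0.3 0.2 0.8 0 0 0; -0.3 0.2 0.8 0 0 0")

```text
time: 22.32
position: [471.2, -274.3, 260.6]
ee_rot: [-179.9, -0.1, 175.0]
contact_force: [-0.7, -0.1, -0.1]
gripper_width: 0.849
```

```bash
python3 - <<'E'
from h import *
w=snap("wrist","w14"); a=snap("scene","s14"); b=snap("top","t14"); s=state(); print(s["position"],s["time"],s["contact_force"],s["gripper_width"])
cv2.imwrite("pics/z17.png",cv2.resize(a["frame"][140:290,200:450,::-1],None,fx=3.2,fy=3.2,interpolation=cv2.INTER_CUBIC))
cv2.imwrite("pics/z18.png",cv2.resize(b["frame"][120:250,170:430,::-1],None,fx=3,fy=3,interpolation=cv2.INTER_CUBIC))
E
```

```text
[ 470.89479487 -274.42016697  259.76886382] 22.475 [ 0.57133305 -0.61770433  0.25416602] 0.849555331861801
```

View pics/w14.png

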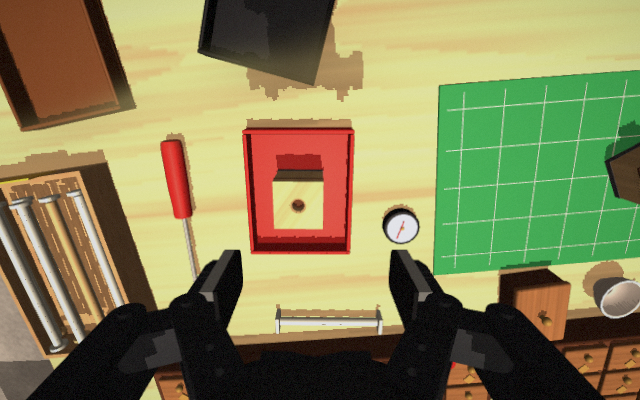

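View pics/z17.png

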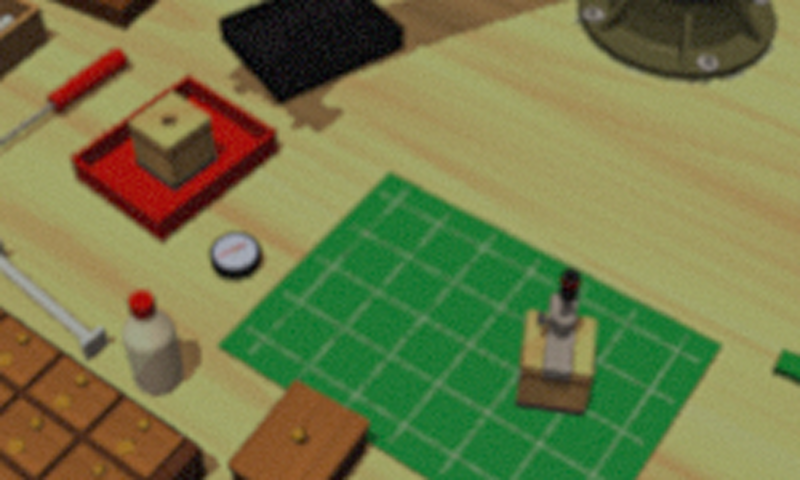

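View pics/z18.png

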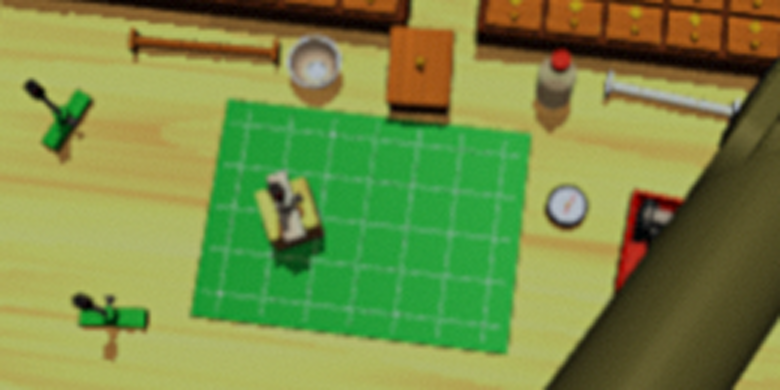

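The block stands upright in the middle of the red tray, at (298,205) in the wrist view. The gauge stands flat on the other block with its knob down. One last check of the knob height, then I'll hand in.

```bash
python3 - <<'E'
from h import *
a=load("s14");b=load("t14"); obs=[]
for c in(b,a):
    q=proj(c,(513.6,137.4,137)); m,ce,A=blob(c["frame"].astype(int).max(2)<75,q,8); print(q,ce,A); obs.append((c,tuple(ce)))
print(tri(obs))
from cell import sign_off
print(sign_off())
E
```

```text
[261.75610111 183.55460957] [261.92 183.76] 25
[377.27119625 229.42826035] [377.38461538 229.8       ] 65
(array([513.2992686 , 137.41370595, 135.26328277]), [np.float64(0.30835646289088875), np.float64(0.3083564628908818)])
the job is handed in; nothing more can be done
None
```

I gauged the block nearer the gauge's starting place, around (513, 137), and it is the full-depth one. I handed the job in at about 22.5 s.

**Gauging:** The rod slid down against its drag alone, well past where a 28 mm socket would have stopped it. It bottomed at about 39–42 mm of travel, estimated from the tool height. I bedded it with about 10 N and let go with a slight downward hold, so the rod would not lift.

**Gauge left for reading:** It stands flat on that block. The knob measured 135 mm high from two views. For a 40 mm socket it should be 137 mm, and for a 28 mm one 149 mm.

**Short block:** I did not gauge the second block; I took it as the short one because the first was full depth. It is upright in the middle of the red tray. I set it down gently, with about 5 N at contact.

**Last pictures:** These show both blocks and the gauge as described, and the gripper clear of everything. The other things appear undisturbed where they are visible. The arm hides part of the final top view, so the tray was checked in the wrist and scene views.

**Disagreement:** One early height estimate of the knob, from two wrist views taken almost in line, came out about 10 mm too high. I did not use it, because the scene and top views agreed with the stated height. No other check failed.

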